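# Lay a small wine bottle in its cradle and slide it home

### The job

Lift the small green wine bottle off the grey rest, lay it gently in the V-groove of the wooden cradle with its capped neck towards the brass bar, and let go of it there. Then push it slowly along the groove, neck under the bar, until its cap has pressed the cork-tipped spring buffer of the stop fully in, and keep it pressed home for about half a second with a light push, about 6 N more than the sliding takes and never a knock or a hard shove (it is glass). Leave it lying there with its cap still on the buffer, and do not disturb the three things standing nearby.

Things in the scene. Friction and masses are not known exactly. Their poses are not given: they have to be found in the camera images.
- bottle: Loose green glass wine bottle, lying; 0.25 to 0.5 kg. Body 48 mm diameter, 115 mm long, paper label; neck 26 mm diameter with brass cap; 190 mm overall. Origin on the axis in the middle of the 115 mm body; x points to the cap (it may roll about x). Base at x = -57.5, neck begins at +57.5, cap ends at +132.5 mm. Starts in the rest's groove, axis 56 mm above the counter.
- bottle_base (a point): Centre of the bottle's flat round base, 48 mm diameter: the face to push on. Sliding the bottle along the cradle's groove takes about 1 to 6 N, different each time.
- bottle_mouth (a point): Centre of the flat end of the bottle's cap (26 mm diameter), which must meet the stop.
- rest: Low grey stand, 90 x 84 mm, fixed to the counter. Origin at the centre of its underside. V-groove 70 mm long along its x axis, in which the bottle lies at the start, overhanging at both ends. Tops of the groove boards 42 mm above the counter at y = +-20 mm.
- cradle: Wooden bottle cradle fixed to the counter, base board 12 mm thick, x -165 to +165 mm, 84 mm wide. Origin on the counter under the groove's middle line; x is the direction to push. 90 degree V-groove from x = -165 to +50 mm; its board tops are 42 mm above the counter at y = +-20 mm. A bottle lying in it has its axis at y = 0, 56 mm above the counter, and can be gripped across from above.
- cradle_bar (a point): Middle of the brass bar (8 mm diameter) across the cradle at cradle x = +65 mm, 80 mm above the counter, on posts at y = +-36 mm. The neck passes under it with 7 mm to spare, the body does not: lay the bottle with its cap short of the bar (bottle origin at cradle x -105 to -80 mm), then slide it 30 to 100 mm.
- stop: Grey block, 50 mm wide, 66 mm tall, fixed on the cradle beyond the bar. Origin at the bottom centre of the face towards the bottle, 12 mm above the counter; x as the cradle's x. From the face a brass sleeve with a cork-tipped spring buffer (24 mm disc, on the bottle's axis) sticks out towards the bottle: the tip is 13 to 43 mm from the face, different each time, not measured: feel it.
- buffer_line (a point): Point of the stop block's face on the buffer's centre line, 56 mm above the counter. The buffer gives 5 mm under less than 1 N, then meets its solid end (tip 8 to 38 mm from this point) and yields no more: overtravel there raises the force quickly. Its spring is too weak to push the bottle back.
- jigger: Loose bystander, steel double-cone measuring cup, not to be disturbed; origin at the centre of its underside. 42 mm wide, 72 mm tall.
- coasters: Loose bystander, stack of round cork coasters, not to be disturbed; origin at the centre of its underside. 84 mm in diameter, 24 mm tall.
- bitters: Loose bystander, small amber bottle, not to be disturbed; origin at the centre of its underside. 42 mm in diameter, about 95 mm tall with a black cap.

How it is judged:
On the way, in this order (a step that is already met when the one before it is completed fails the run):
1. the bottle lies in the cradle's groove, neck towards the stop, let go and at rest, its cap still short of the stop (y of bottle in the frame of cradle between -0.004 and 0.004 m and z of bottle in the frame of cradle between 0.052 and 0.06 m and angle between the x axis of bottle and the x axis of cradle, either way round below 0.06 rad and linear speed of bottle below 0.01 m/s and contact force between the fingers and bottle below 0.1 N and x of bottle_mouth in the frame of cradle above -0.03 m and contact force between bottle and stop below 0.1 N), for 0.2 s.
2. the cap presses the stop's buffer, against its solid end, with at least 3 N for 0.25 s (contact force between bottle and stop above 3 N), for 0.25 s.
At the end, for the whole second after the job is handed in: The bottle lies at rest in the cradle's groove (axis within 4 mm of the groove's middle line and of 56 mm above the counter, within 0.06 rad of its direction), its cap still resting on the stop's sprung buffer (more than 0.2 N), 6 to 44 mm from the block's face (y of bottle in the frame of cradle between -0.004 and 0.004 m and z of bottle in the frame of cradle between 0.052 and 0.06 m and angle between the x axis of bottle and the x axis of cradle, either way round below 0.06 rad and linear speed of bottle below 0.01 m/s and contact force between bottle and stop above 0.2 N and x of bottle_mouth in the frame of buffer_line between -0.044 and -0.006 m); the robot touches nothing.
It fails at once if the bottle is driven against the stop with more than 10 N (contact force between bottle and stop above 10 N).
It fails at once if the bottle is knocked against or forced down on the cradle with more than 30 N (contact force between bottle and cradle above 30 N).
It fails at once if the jigger is moved by more than 20 mm or tipped over (distance of jigger from where it was at the start of the episode above 0.02 m or angle between jigger's own z axis and vertical above 0.5 rad).
It fails at once if the coasters is moved by more than 20 mm or tipped over (distance of coasters from where it was at the start of the episode above 0.02 m or angle between coasters's own z axis and vertical above 0.5 rad).
It fails at once if the bitters is moved by more than 20 mm or tipped over (distance of bitters from where it was at the start of the episode above 0.02 m or angle between bitters's own z axis and vertical above 0.5 rad).
It also fails if it takes over 70 s, if anything falls off the work surface, if the arm or the gripper's body presses on something with over 40 N, if the wrist force passes 120 N, or if a joint passes its speed limit or range.

### The arm

A 7-joint arm with a two-finger parallel gripper is mounted at the origin on the work surface. World frame = base frame: x ahead of the robot, y to its left, z up, the work surface at z = 0. Lengths are in m, angles in rad, forces in N, time in s.
With the tool pointing down it reaches from about 0.4 to 0.85 m from the base axis. Payload 4.5 kg.
Tool frame: the origin (TCP) lies midway between the tips of the shut fingers; the grasp point (between the pads) lies 19 mm behind it; z points along the fingers, y is the line along which they close (so a half turn about z gives the same grasp; the last joint's range is limited). The gripper opens to 88 mm and grips with 3 to 60 N. Pads are 18 mm wide; open, the fingers measure 123 mm over their backs; the gripper's body (75 mm by 187 mm) begins 45 mm behind the grasp point.
Start: joints at [1.32, 0.689, -0.195, 1.565, 0.157, 0.902, -0.215], TCP at [0.176, -0.6, 0.239] pointing down, gripper open.
Joint ranges: [-3.01, 3.01], [-0.46, 2.08], [-1.47, 1.51], [0.13, 2.56], [-1, 4.14], [0.04, 2.09], [-2.66, 2.66]. Speed limits (rad/s): [2.57, 2.57, 3.14, 3.14, 3.14, 3.14, 3.14].

### API

Orientations are given as a rotation vector (axis times angle).
In Python, from plant import monitor, optics, order gives the robot as it stands.
- The arm moves only by the tool servo_tool, never from a script. Its argument "increments" is a list of rows, each a list of 3 entries, a list of its own where there are three numbers: the shift along the tool's x, y, z in m, then the turn about the tool's z in rad, then the opening, from -1 (shut) to 1 (fully open). A call has 1 to 12 rows; each row is the pose to reach, as a shift and turn from the pose commanded when the call began, along the tool's axes at that moment; what a row does not reach only later rows make up. A row lasts 1/8 s, in which the tool goes at most 62.5 mm and 10.7 degrees, less where a joint would pass 70% of its speed; a pose out of reach is approached as far as the arm can. A call with a gripper value outside its range is refused whole. The fingers move at their own pace and stop on an object; the grip force is fixed at half the most. Time passes only in rows, so rows that repeat a pose let the fingers close. It gives the time, the measured TCP pose, the force, the opening and the grip force at its end, in the units of the state.
- monitor.read_state(): the state, without advancing time (a new reading comes with each control period).
- optics.read_camera(name): name is "side" or "top"; returns a dict with "frame" (480x640x3 uint8, red, green, blue), "fov_y" (degrees; the focal length in pixels is half the picture's height over the tangent of half this angle, whatever the lens; pixels are square), "cx", "cy" (the principal point, pixels), "R" (3x3) and "t" (3): a world point X has camera coordinates R X + t. Camera axes: x right, y down, z forward; pixel columns grow to the right and rows downward; lengths in m; the calibration is good to about 2 mm. A picture is of the moment at which its call begins. There is no depth.
- order.close_job(): hands the job in; it is judged then, once.
The state is a dict: "time": time; "joint_pos": joint angles; "dq": joint speeds; "effort": joint torques, N m; "tcp_pos": TCP position; "eef_rot": TCP orientation; "ft_force": force on the tool from outside, world axes, zero at the start; "ft_torque": the same for the moment, N m; "grip_width": finger opening in m; "finger_force": force on a finger pad.
Only numpy, scipy, OpenCV 4.12 (cv2) and the standard library are available. Lean on these libraries where they do the work, as an engineer would, in place of code of your own. Each camera call takes 0.05 s, during which the arm holds its last target. There are 200 camera calls.

## Working session

There is one attempt and no reset: what is moved stays moved. The work goes in short steps, Python scripts to look and compute and a tool call to move; the robot and the scene stay as the last step left them, time stands still between calls to the robot, and variables do not carry over. Pictures are saved under pics/ and viewed, at most 10 in all, crops included, and the job is handed in when it is done.

Besides the shell and the picture viewer there is one more tool, called after "Call:" by a JSON object that holds its "fn" and its "kwargs". servo_tool: Moves the arm, as the interface text tells. Its arguments: {"type":"object","properties":{"increments":{"type":"array"}},"required":["increments"]}

```bash
mkdir -p pics; python3 - <<'E'
from plant import monitor, optics
import cv2,pickle
d={}
for n in("top","side"):
    c=optics.read_camera(n); d[n]=c; cv2.imwrite(f"pics/{n}0.png",c["frame"][:,:,::-1]); print(n,{k:v for k,v in c.items() if k!="frame"})
pickle.dump(d,open("c0.pkl","wb"))
print(monitor.read_state())
E
```

```text
top {'fov_y': 47.70011835520381, 'cx': 323.52447422212015, 'cy': 235.0681971377933, 'R': array([[-0.00272305, -0.99966746,  0.02564298],
       [-0.9981026 ,  0.00113963, -0.06156223],
       [ 0.06151254, -0.02576197, -0.99777379]]), 't': array([-0.04205552,  0.6249438 ,  0.89654047])}
side {'fov_y': 48.559197397244496, 'cx': 313.7743332412456, 'cy': 248.69645807649437, 'R': array([[ 0.95070602, -0.30932608, -0.0218048 ],
       [-0.20366481, -0.56983934, -0.79611794],
       [ 0.2338348 ,  0.76131498, -0.60474853]]), 't': array([-0.61575958,  0.16494919,  0.85914386])}
{'time': 0.1, 'joint_pos': array([ 1.31978066,  0.6899078 , -0.19453984,  1.56624063,  0.1573216 ,
        0.9025231 , -0.21508343]), 'dq': array([-0.00086411, -0.00049084, -0.00064446, -0.00233631, -0.00118991,
       -0.00117848, -0.00023807]), 'effort': array([-2.53820530e-03, -5.28504574e+01, -1.27085600e+00, -1.53838295e+01,
       -5.25031658e-02,  1.95648005e-03,  4.74087790e-05]), 'tcp_pos': array([ 0.17541218, -0.59927794,  0.23798579]), 'eef_rot': array([-3.10813659e+00, -4.45832493e-01,  5.75928526e-04]), 'ft_force': array([ 0.1618963 , -0.33387077, -0.16901293]), 'ft_torque': array([ 0.04848494, -0.01686188,  0.02853599]), 'finger_force': 0.0, 'grip_width': 0.0881076415250461}
```

View pics/top0.png

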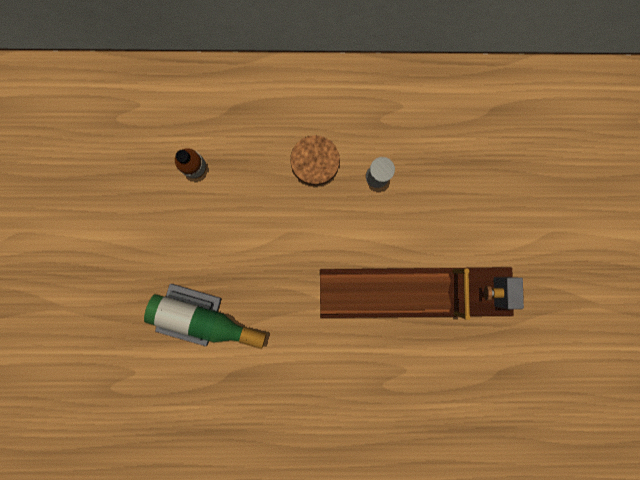

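View pics/side0.png

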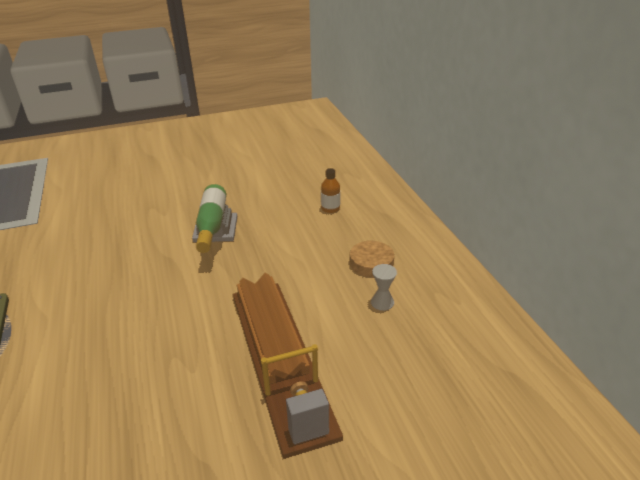

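The top view shows the bottle on the rest with its base at about (150,308) and cap end at (265,341). The cradle spans columns 320–512 and rows 267–318, the bar is at column 467, and the stop is at about (510,293). The bystanders are all at rows 135–190, well away from the cradle and the rest. The side view agrees, with the bottle at about (210,215) and the bar at about (290,355).

```bash
cat > h.py <<'E'
import numpy as np,cv2,pickle
def ray(c,u,v):
    f=240/np.tan(np.radians(c["fov_y"]/2)); R=c["R"]
    d=R.T@np.array([(u-c["cx"])/f,(v-c["cy"])/f,1]); return -R.T@c["t"],d
def plane(c,u,v,z):
    o,d=ray(c,u,v); return o+d*(z-o[2])/d[2]
def proj(c,X):
    f=240/np.tan(np.radians(c["fov_y"]/2)); p=c["R"]@np.array(X)+c["t"]; return f*p[0]/p[2]+c["cx"],f*p[1]/p[2]+c["cy"]
def big(m):
    n,l,s,_=cv2.connectedComponentsWithStats(m.astype(np.uint8)); return l==1+np.argmax(s[1:,4])
def hsv(c): return cv2.cvtColor(c["frame"],cv2.COLOR_RGB2HSV).astype(int)
def bottle(c,box):
    h=hsv(c); H,S,V=h[...,0],h[...,1],h[...,2]
    x0,x1,y0,y1=box; B=np.zeros(H.shape,bool); B[y0:y1,x0:x1]=1
    g=(H>45)&(H<90)&(S>100)&(V>40)&B
    w=(S<60)&(V>150)&B
    k=(H>12)&(H<28)&(S>165)&(V>90)&B
    return g,w,k
E
python3 - <<'E'
from h import *
d=pickle.load(open("c0.pkl","rb")); c=d["top"]
g,w,k=bottle(c,(130,285,280,360))
for n,m in zip("gwk",(g,w,k)): 
    ys,xs=np.nonzero(m); print(n,m.sum(),xs.min(),xs.max(),ys.min(),ys.max())
k=big(k)
m=big(cv2.morphologyEx((g|w|k).astype(np.uint8),cv2.MORPH_OPEN,np.ones((3,3))))
ys,xs=np.nonzero(m); P=np.array([plane(c,x,y,.056)[:2] for x,y in zip(xs,ys)])
mu=P.mean(0); u=np.linalg.svd(P-mu,full_matrices=False)[2][0]; u*= -np.sign(u[1]); n=np.array([-u[1],u[0]])
# midline fit
s=(P-mu)@u; t=(P-mu)@n
ss=[];mm=[];ww=[]
for a in np.arange(s.min()+.006,s.max()-.004,.004):
    q=t[abs(s-a)<.002]; ss.append(a);mm.append((q.max()+q.min())/2);ww.append(q.max()-q.min())
p=np.polyfit(ss,mm,1); print("slope,off",p,"widths mm",np.round(np.array(ww)*1000).astype(int))
u2=u+p[0]*n;u2/=np.linalg.norm(u2); c0=mu+p[1]*n
print("len",s.max()-s.min(),"base",c0+s.min()*u2,"mouth",c0+s.max()*u2,"dir",u2,np.arctan2(u2[1],u2[0]))
print("origin from base",c0+(s.min()+.0575)*u2,"from mouth",c0+(s.max()-.1325)*u2)
# cradle
h=hsv(c);H,S,V=h[...,0],h[...,1],h[...,2]
B=np.zeros(H.shape,bool);B[255:330,300:540]=1
m=((H<11)|(H>170))&(S>90)&(V<150)&B; m=big(cv2.morphologyEx(m.astype(np.uint8),cv2.MORPH_CLOSE,np.ones((9,9))))
r=cv2.minAreaRect(np.argwhere(m)[:,::-1].astype(np.float32)); print("cradle rect",r)
for q in cv2.boxPoints(r): print(q,plane(c,*q,.012)[:2],plane(c,*q,.042)[:2])
# bar gold
b=(H>12)&(H<28)&(S>165)&(V>90); B2=np.zeros_like(B);B2[262:324,458:478]=1
b=big(b&B2);ys,xs=np.nonzero(b);print("bar",b.sum(),xs.min(),xs.max(),ys.min(),ys.max());print(plane(c,xs.mean(),(ys.min()+ys.max())/2,.08))
pp=np.polyfit(ys,xs,1);print("bar slope",pp[0])
cv2.imwrite("pics/crop.png",cv2.resize(c["frame"][250:335,310:540,::-1],None,fx=3.4,fy=3.4,interpolation=cv2.INTER_CUBIC))
E
```

```text
g 1537 144 242 295 341
w 754 155 193 301 332
k 345 239 264 328 347
slope,off [-3.12533797e-04  3.64650071e-05] widths mm [44 46 46 43 33 33 34 31 33 33 33 33 31 33 33 34 34 33 43 45 45 44 43 44
 43 44 45 45 44 43 38 35 33 29 25 23 23 21 22 22 22 23 23 22 23 23]
len 0.19399923420677245 base [0.50707621 0.2409627 ] mouth [0.45336445 0.05454717] dir [-0.27686583 -0.96090859] -1.8513272221799266
origin from base [0.49115642 0.18571046] from mouth [0.49004917 0.18186756]
cradle rect ((415.85552978515625, 292.14208984375), (48.614906311035156, 191.8979949951172), 89.35625457763672)
[319.6395  268.91418] [ 0.56785409 -0.03671925] [ 0.56787494 -0.03616414]
[511.52536 266.75818] [ 0.57063667 -0.36517204] [ 0.57056699 -0.35393085]
[512.07153 315.37   ] [ 0.48804141 -0.36410738] [ 0.49065894 -0.35290084]
[320.1857 317.526 ] [ 0.48603726 -0.03745364] [ 0.48871999 -0.03687464]
bar 243 464 470 268 319
[ 0.52856999 -0.2669055   0.08      ]
bar slope 0.024733815788090658
```

View pics/crop.png

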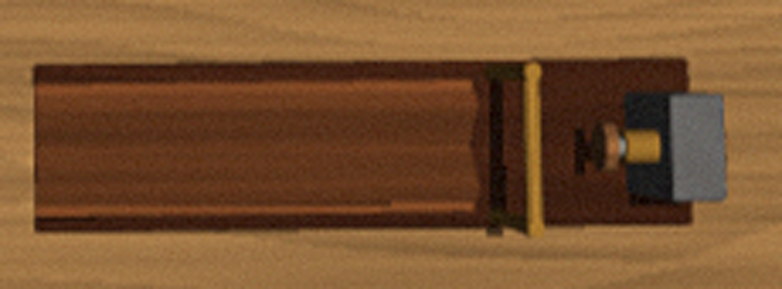

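The crop shows the groove open from column 320 to about 450, the bar at 467, the cork disc front at about (484,293), and the sleeve and block beyond it. Next I'll refine the bottle midline without the half-shaded label and check it against the side view.

```bash
python3 - <<'E'
from h import *
d=pickle.load(open("c0.pkl","rb")); c=d["top"]; s_=d["side"]
g,w,k=bottle(c,(130,285,280,360)); k=big(k)
m=(g|k); m=cv2.morphologyEx(m.astype(np.uint8),cv2.MORPH_OPEN,np.ones((2,2)))
ys,xs=np.nonzero(m); P=np.array([plane(c,x,y,.056)[:2] for x,y in zip(xs,ys)])
u=np.array([-.27687,-.9609]);n=np.array([-u[1],u[0]]);mu=np.array([.49,.184])
s=(P-mu)@u;t=(P-mu)@n
for a in np.arange(-.06,.135,.008):
    q=t[abs(s-a)<.002]
    if len(q):print(round(a*1e3),np.round([q.min()*1e3,q.max()*1e3,(q.min()+q.max())*500],1))
print("green->gold at s",s[k[ys,xs]].min(),"s range",s.min(),s.max())
# side checks
g,w,k=bottle(s_,(190,240,175,255))
for nm,mm in zip("gwk",(g,w,k)):
    y2,x2=np.nonzero(mm);print(nm,mm.sum(),x2.min(),x2.max(),y2.min(),y2.max(),x2.mean(),y2.mean())
for a in (-.0575,.0,.0575,.12,.1325): print("proj side s",a,np.round(proj(s_,[*(mu+a*u),.056]),1))
# side bar ends prediction
o=np.array([.5282,-.2019]);x=np.array([.0075,-1]);y=np.array([1,.0075])
for yy in(-.036,.036): print("bar end",np.round(proj(s_,[*(o+.065*x+yy*y),.08]),1),np.round(proj(c,[*(o+.065*x+yy*y),.08]),1))
print("corners side",[np.round(proj(s_,[*(o+a*x+b*y),.012]),0) for a,b in((-.165,-.042),(-.165,.042),(.165,-.042),(.165,.042))])
t=plane(c,484,293,.056)[:2];print("tip cradle x",(t-o)@x,(t-o)@y)
big_=cv2.resize(s_["frame"][170:460,180:360,::-1],None,fx=2,fy=2,interpolation=cv2.INTER_CUBIC); cv2.imwrite("pics/scrop.png",big_)
E
```

```text
-52 [-21.2  22.1   0.4]
-44 [-22.5  23.8   0.7]
20 [-21.9  21.4  -0.3]
28 [-22.8  22.7  -0.1]
36 [-22.6  22.2  -0.2]
44 [-22.   21.3  -0.3]
52 [-22.8  22.   -0.4]
60 [-22.6  22.2  -0.2]
68 [-18.5  19.4   0.4]
76 [-16.4  16.5   0.1]
84 [-12.3  13.7   0.7]
92 [-11.7  11.7   0. ]
100 [-12.5  10.9  -0.8]
108 [-11.9  10.6  -0.6]
116 [-11.7  10.2  -0.8]
124 [-12.1  10.4  -0.9]
132 [-11.9   9.5  -1.2]
green->gold at s 0.09681761230967206 s range -0.05747631020388076 0.13651333979402383
g 428 198 219 185 229 207.98831775700936 215.06542056074767
w 296 201 223 188 205 212.82432432432432 196.08445945945945
k 246 197 211 231 252 203.8170731707317 241.0487804878049
proj side s -0.0575 [214.5 192.5]
proj side s 0.0 [211.3 207.2]
proj side s 0.0575 [207.7 223.2]
proj side s 0.12 [203.5 242.3]
proj side s 0.1325 [202.6 246.4]
bar end [264.8 361.5] [467.  316.4]
bar end [315.1 348.1] [465.8 270.5]
corners side [array([232., 293.]), array([278., 282.]), array([284., 454.]), array([344., 435.])]
tip cradle x 0.10067213554453412 -0.0008112162462128407
```

View pics/scrop.png

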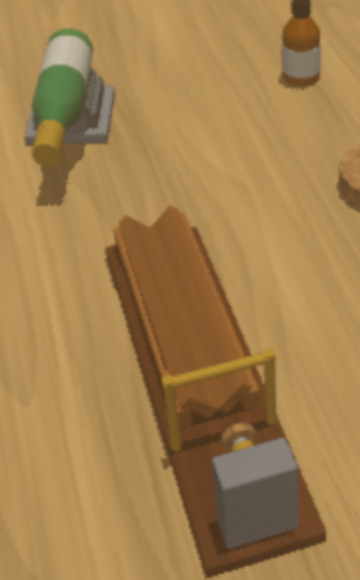

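The side view shows the bar ends at about (264,360) and (316,348), within 1–2 px of my prediction. The bottle and cradle also match, so I'll start moving.

```bash
cat >> h.py <<'E'
from scipy.spatial.transform import Rotation as Ro
O=np.array([.5282,-.2019]); CX=np.array([.0075,-1.]); CY=np.array([1,.0075])
def inc(xyz,yaw):
    from plant import monitor
    s=monitor.read_state(); R=Ro.from_rotvec(s["eef_rot"]).as_matrix()
    y=np.arctan2(R[1,1],R[0,1]); dy=(yaw-y+np.pi)%(2*np.pi)-np.pi
    print("t",round(s["time"],2),"tcp",s["tcp_pos"].round(4),"z",R[:,2].round(3),"yaw",y.round(4),"F",s["ft_force"].round(2),"grip",s["grip_width"].round(4))
    print("  shift",(R.T@(np.array(xyz)-s["tcp_pos"])).round(4),"turn",round(-dy,4))
E
python3 - <<'E'
from h import *
inc([.5,-.25,.239],-.786); inc([.489,.1805,.2],-.286)
E
```

```text
Traceback (most recent call last):
  File "h.py", line 25, in inc
    print("t",round(s["time"],2),"tcp",s["tcp_pos"].round(4),"z",R[:,2].round(3),"yaw",y.round(4),"F",s["ft_force"].round(2),"grip",s["grip_width"].round(4))
                                                                                                                                    ^^^^^^^^^^^^^^^^^^^^^
AttributeError: 'float' object has no attribute 'round'
```

```bash
sed -i 's/s\["grip_width"\].round(4)/round(s["grip_width"],4)/' h.py
python3 - <<'E'
from h import *
inc([.5,-.25,.239],-.786); inc([.489,.1805,.2],-.286)
E
```

```text
t 0.1 tcp [ 0.1754 -0.5993  0.238 ] z [-0.001  0.002 -1.   ] yaw -1.2859 F [ 0.16 -0.33 -0.17] grip 0.0881
  shift [ 0.4097 -0.244  -0.0007] turn -0.4999
t 0.1 tcp [ 0.1754 -0.5993  0.238 ] z [-0.001  0.002 -1.   ] yaw -1.2859 F [ 0.16 -0.33 -0.17] grip 0.0881
  shift [ 0.5201 -0.6601  0.039 ] turn -0.9999
```

Call:
{"fn": "servo_tool", "kwargs": {"increments": [[[0.05, -0.03, 0], -0.06, 1], [[0.1, -0.06, 0], -0.12, 1], [[0.15, -0.09, 0], -0.18, 1], [[0.2, -0.12, 0], -0.25, 1], [[0.25, -0.15, 0], -0.31, 1], [[0.3, -0.18, 0], -0.37, 1], [[0.35, -0.21, 0], -0.43, 1], [[0.41, -0.244, 0], -0.5, 1], [[0.425, -0.3, 0], -0.56, 1], [[0.44, -0.355, 0], -0.62, 1], [[0.455, -0.41, 0], -0.68, 1], [[0.468, -0.46, 0], -0.74, 1]]}}

```text
time: 1.6
tcp_pos: [0.4951, -0.0247, 0.2386]
eef_rot: [-2.736, -1.544, 0.0]
ft_force: [0.9, -0.1, 0.8]
grip_width: 0.0883
finger_force: 0.0
```

```bash
python3 - <<'E'
from h import *
inc([.489,.1805,.14],-.286)
E
```

```text
t 1.6 tcp [ 0.4951 -0.0247  0.2386] z [-0.  0. -1.] yaw -0.5432 F [ 0.91 -0.08  0.75] grip 0.0883
  shift [ 0.1725 -0.1113  0.0986] turn -0.2572
```

Call:
{"fn": "servo_tool", "kwargs": {"increments": [[[0.043, -0.028, 0.024], -0.065, 1], [[0.086, -0.056, 0.05], -0.13, 1], [[0.13, -0.084, 0.075], -0.195, 1], [[0.1725, -0.1113, 0.098], -0.257, 1], [[0.1725, -0.1113, 0.098], -0.257, 1], [[0.1725, -0.1113, 0.098], -0.257, 1]]}}

```text
time: 2.35
tcp_pos: [0.4898, 0.1775, 0.1405]
eef_rot: [2.518, 1.877, -0.002]
ft_force: [-0.1, -1.2, -0.0]
grip_width: 0.0881
finger_force: 0.0
```

```bash
python3 - <<'E'
from h import *
from plant import optics
inc([.489,.1805,.039],-.286)
c=optics.read_camera("side"); cv2.imwrite("pics/s1.png",cv2.resize(c["frame"][80:280,110:310,::-1],None,fx=3,fy=3))
E
```

```text
t 2.35 tcp [0.4898 0.1775 0.1405] z [-0.001 -0.001 -1.   ] yaw -0.2895 F [-0.12 -1.19 -0.05] grip 0.0881
  shift [ 0.0029 -0.0016  0.1014] turn -0.0035
```

View pics/s1.png

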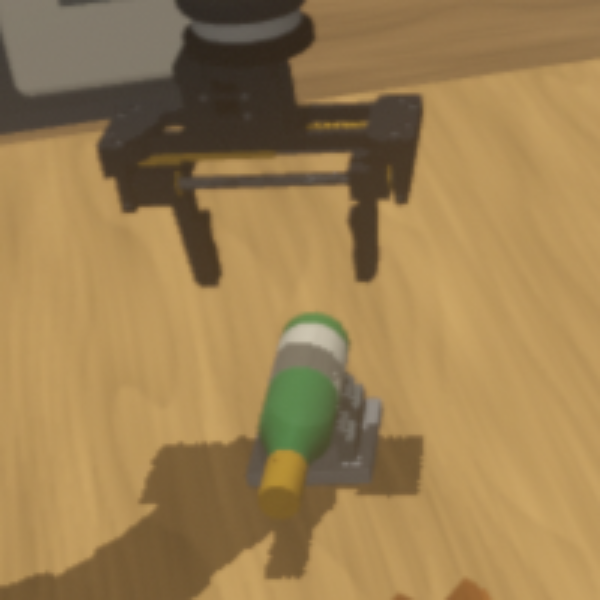

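The open fingers, with tips at (205,280) and (365,275), straddle the bottle's middle, which is under them at about (305,385). It is aligned, so I'll descend and grip.

Call:
{"fn": "servo_tool", "kwargs": {"increments": [[[0.003, -0.002, 0.035], -0.003, 1], [[0.003, -0.002, 0.07], -0.003, 1], [[0.003, -0.002, 0.09], -0.003, 1], [[0.003, -0.002, 0.101], -0.003, 1], [[0.003, -0.002, 0.101], -0.003, 1], [[0.003, -0.002, 0.101], -0.003, 0], [[0.003, -0.002, 0.101], -0.003, -0.3], [[0.003, -0.002, 0.101], -0.003, -1], [[0.003, -0.002, 0.101], -0.003, -1], [[0.003, -0.002, 0.101], -0.003, -1], [[0.003, -0.002, 0.101], -0.003, -1], [[0.003, -0.002, 0.101], -0.003, -1]]}}

```text
time: 3.9
tcp_pos: [0.4899, 0.1816, 0.0399]
eef_rot: [2.515, 1.881, 0.002]
ft_force: [4.3, -1.3, 2.0]
grip_width: 0.0468
finger_force: 30.0
```

Call:
{"fn": "servo_tool", "kwargs": {"increments": [[[0, 0, -0.01], 0, -1], [[0, 0, -0.03], 0, -1], [[0, 0, -0.06], 0, -1], [[0, 0, -0.09], 0, -1], [[0, 0, -0.09], 0, -1], [[0, 0, -0.09], 0, -1]]}}

```text
time: 4.65
tcp_pos: [0.4878, 0.1814, 0.1289]
eef_rot: [-2.515, -1.882, 0.003]
ft_force: [-0.1, 0.3, -2.5]
grip_width: 0.0472
finger_force: 30.0
```

```bash
python3 - <<'E'
from h import *
inc([.5275,-.1089,.13],.0075)
E
```

```text
t 4.65 tcp [0.4878 0.1814 0.1289] z [-0.002 -0.001 -1.   ] yaw -0.2856 F [-0.06  0.28 -2.47] grip 0.0472
  shift [-0.2674  0.1199 -0.0009] turn -0.2931
```

Call:
{"fn": "servo_tool", "kwargs": {"increments": [[[-0.02, 0.009, 0], -0.02, -1], [[-0.055, 0.025, 0], -0.06, -1], [[-0.095, 0.043, 0], -0.105, -1], [[-0.135, 0.061, 0], -0.15, -1], [[-0.175, 0.079, 0], -0.19, -1], [[-0.215, 0.097, 0], -0.235, -1], [[-0.25, 0.112, 0], -0.275, -1], [[-0.267, 0.12, 0], -0.293, -1], [[-0.267, 0.12, 0], -0.293, -1], [[-0.267, 0.12, 0], -0.293, -1]]}}

```text
time: 5.9
tcp_pos: [0.5281, -0.1065, 0.129]
eef_rot: [-2.21, -2.229, 0.0]
ft_force: [-0.1, -0.5, -3.7]
grip_width: 0.0476
finger_force: 30.0
```

```bash
python3 - <<'E'
from h import *
from plant import optics
inc([.5275,-.1089,.04],.0075)
for n in("top","side"):
    c=optics.read_camera(n); pickle.dump(c,open(n+"2.pkl","wb"))
    f=c["frame"][:,:,::-1]; cv2.imwrite(f"pics/{n}2.png",cv2.resize(f[200:400,260:540] if n=="top" else f[200:470,160:400],None,fx=2.2,fy=2.2))
E
```

```text
t 5.9 tcp [ 0.5281 -0.1065  0.129 ] z [-0.002  0.001 -1.   ] yaw 0.0086 F [-0.11 -0.49 -3.66] grip 0.0476
  shift [-0.0026 -0.0005  0.0889] turn 0.0011
```

View pics/top2.png

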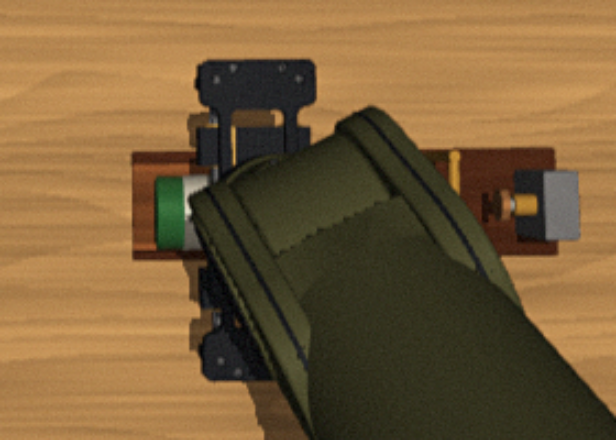

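View pics/side2.png

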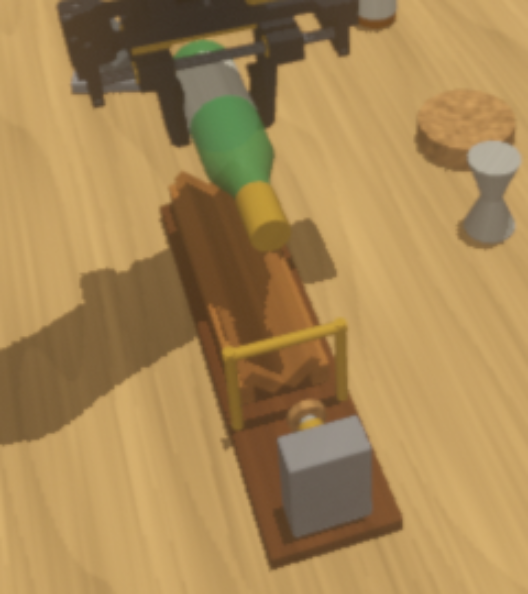

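The top view shows the held bottle over the groove, its base edge at about (330,297) full-frame. The side view shows the cap end at about (282,306), well short of the bar, so I'll check this against the prediction.

```bash
python3 - <<'E'
from h import *
c=pickle.load(open("top2.pkl","rb"));s=pickle.load(open("side2.pkl","rb"))
z=.145
g,w,k=bottle(c,(315,365,260,330)); g=big(g)
ys,xs=np.nonzero(g)
e=[(x,ys[xs==x].min(),ys[xs==x].max()) for x in range(xs.min()+3,xs.max()-1,2)]
for x,a,b in e[:5]:
    p=[plane(c,x,v,z)[:2] for v in(a-.5,b+.5)]; m=(p[0]+p[1])/2-O; print("x,y mid cradle",m@CX,m@CY,"w",np.linalg.norm(p[0]-p[1]))
m=plane(c,xs.min()-.5,ys.mean(),z+.022)[:2]-O;print("base edge cradle x",m@CX)
g,w,k=bottle(s,(260,300,270,320));k=big(k);ys,xs=np.nonzero(k)
print("cap side mask",k.sum(),xs.min(),xs.max(),ys.min(),ys.max(),xs.mean(),ys.mean())
(cx,cy),(a,b),an=cv2.minAreaRect(np.argwhere(k)[:,::-1].astype(np.float32));print(cx,cy,a,b,an)
tc=np.array([.5281,-.1065])
for l in(.1,.115,.1325): print("pred",l,np.round(proj(s,[*(tc+l*CX),z]),1))
o,d=ray(s,cx,cy)
# cap mid is at cradle y? intersect ray with z plane
p=plane(s,cx,cy,z);print("cap mid on plane: cradle",(p[:2]-O)@CX,(p[:2]-O)@CY)
E
```

```text
x,y mid cradle -0.14694476126786016 0.000982372950042569 w 0.046084010213316935
x,y mid cradle -0.14404736006627705 0.0009489598015389683 w 0.04608834582759812
x,y mid cradle -0.14114941362455283 0.0009155403660034867 w 0.046092684637690666
x,y mid cradle -0.1382509217887655 0.0008821146416616147 w 0.046097026645840304
base edge cradle x -0.15284665073593887
cap side mask 597 266 291 283 319 279.12730318257957 300.036850921273
279.4000244140625 302.3000183105469 39.35479736328125 21.0190372467041 63.43495178222656
pred 0.1 [276.1 291.6]
pred 0.115 [279.  298.5]
pred 0.1325 [282.5 306.8]
cap mid on plane: cradle 0.027128785920032747 -0.0008704268086492687
```

Call:
{"fn": "servo_tool", "kwargs": {"increments": [[[0, 0, 0.02], 0, -1], [[0, 0, 0.045], 0, -1], [[0, 0, 0.065], 0, -1], [[0, 0, 0.076], 0, -1], [[0, 0, 0.081], 0, -1], [[0, 0, 0.084], 0, -1], [[0, 0, 0.085], 0, -1], [[0, 0, 0.086], 0, -1], [[0, 0, 0.087], 0, -1], [[0, 0, 0.087], 0, -1]]}}

```text
time: 7.25
tcp_pos: [0.5287, -0.1083, 0.0428]
eef_rot: [2.214, 2.229, 0.0]
ft_force: [-1.0, 1.0, -3.0]
grip_width: 0.0476
finger_force: 30.0
```

Call:
{"fn": "servo_tool", "kwargs": {"increments": [[[0, 0, 0.0005], 0, -1], [[0, 0, 0.001], 0, -1], [[0, 0, 0.0015], 0, -1], [[0, 0, 0.002], 0, -1], [[0, 0, 0.002], 0, -1]]}}

```text
time: 7.88
tcp_pos: [0.528, -0.1083, 0.0414]
eef_rot: [-2.214, -2.229, 0.002]
ft_force: [-5.0, 0.4, 7.5]
grip_width: 0.0468
finger_force: 30.0
```

Call:
{"fn": "servo_tool", "kwargs": {"increments": [[[0, -0.0005, -0.0005], 0, -1], [[0, -0.0005, -0.0005], 0, 0.2], [[0, -0.0005, -0.0005], 0, 0.5], [[0, -0.0005, -0.0005], 0, 0.8], [[0, -0.0005, -0.0005], 0, 0.8], [[0, -0.0005, -0.0005], 0, 0.8]]}}

```text
time: 8.62
tcp_pos: [0.5283, -0.1082, 0.0412]
eef_rot: [2.213, 2.229, 0.0]
ft_force: [-0.3, -0.3, -0.2]
grip_width: 0.0797
finger_force: 0.0
```

Call:
{"fn": "servo_tool", "kwargs": {"increments": [[[0, 0, -0.02], 0, 0.8], [[0, 0, -0.05], 0, 0.8], [[0, 0, -0.07], 0, 0.8], [[0.03, 0, -0.075], 0, 0], [[0.07, 0, -0.075], 0, -1], [[0.1, 0, -0.075], 0, -1], [[0.1, 0, -0.06], 0, -1], [[0.1, 0, -0.03], 0, -1], [[0.1, 0, -0.01], 0, -1], [[0.1, 0, 0.008], 0, -1], [[0.1, 0, -0.008], 0, -1], [[0.1, 0, -0.008], 0, -1]]}}

```text
time: 10.12
tcp_pos: [0.5277, -0.0099, 0.0489]
eef_rot: [2.215, 2.227, -0.001]
ft_force: [0.2, 0.5, 0.6]
grip_width: 0.0004
finger_force: 0.0
```

```bash
python3 - <<'E'
from h import *
from plant import optics
inc([.5269,-.02,.049],.0075)
for n in("top","side"):
    c=optics.read_camera(n); pickle.dump(c,open(n+"3.pkl","wb"))
f=np.hstack([cv2.resize(pickle.load(open("top3.pkl","rb"))["frame"][220:380,300:520],(440,320)),cv2.resize(pickle.load(open("side3.pkl","rb"))["frame"][220:460,200:360],(320,480))[:320]])
cv2.imwrite("pics/p3.png",f[:,:,::-1])
c=pickle.load(open("top3.pkl","rb")); z=.056
g,w,k=bottle(c,(315,400,260,330)); g=big(g);ys,xs=np.nonzero(g);m=plane(c,xs.min()-.5,ys.mean(),z+.022)[:2]-O
print(g.sum(),"left edge cradle x",m@CX, "mid",(plane(c,xs.mean(),(ys.min()+ys.max())/2,z)[:2]-O)@CY)
E
```

```text
t 10.12 tcp [ 0.5277 -0.0099  0.0489] z [ 0.    -0.001 -1.   ] yaw 0.0052 F [0.21 0.51 0.6 ] grip 0.0004
  shift [-0.0101 -0.0008 -0.0001] turn -0.0023
674 left edge cradle x -0.07856246065482216 mid -0.0006391006522088269
```

View pics/p3.png

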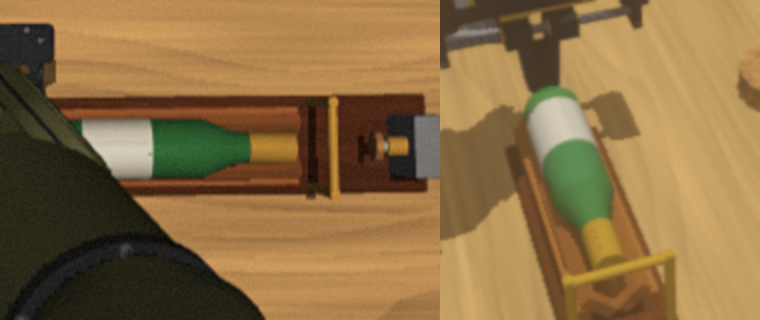

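The bottle lies in the groove, with its cap end at about (449,293) full-frame and the cork tip at about (485,293), roughly 60 mm apart. The closed fingers are behind the base, so I'll approach it slowly.

Call:
{"fn": "servo_tool", "kwargs": {"increments": [[[-0.008, -0.0005, 0], 0, -1], [[-0.016, -0.0005, 0], 0, -1], [[-0.02, -0.0005, 0], 0, -1], [[-0.022, -0.0005, 0], 0, -1], [[-0.024, -0.0005, 0], 0, -1], [[-0.026, -0.0005, 0], 0, -1], [[-0.028, -0.0005, 0], 0, -1], [[-0.03, -0.0005, 0], 0, -1], [[-0.032, -0.0005, 0], 0, -1], [[-0.034, -0.0005, 0], 0, -1], [[-0.036, -0.0005, 0], 0, -1], [[-0.038, -0.0005, 0], 0, -1]]}}

```text
time: 11.72
tcp_pos: [0.5273, -0.046, 0.0492]
eef_rot: [-2.213, -2.229, -0.001]
ft_force: [-0.5, 2.5, 1.0]
grip_width: 0.0002
finger_force: 1.1
```

Call:
{"fn": "servo_tool", "kwargs": {"increments": [[[-0.002, 0, 0], 0, -1], [[-0.004, 0, 0], 0, -1], [[-0.006, 0, 0], 0, -1], [[-0.008, 0, 0], 0, -1], [[-0.01, 0, 0], 0, -1], [[-0.012, 0, 0], 0, -1], [[-0.014, 0, 0], 0, -1], [[-0.016, 0, 0], 0, -1], [[-0.018, 0, 0], 0, -1], [[-0.02, 0, 0], 0, -1], [[-0.022, 0, 0], 0, -1], [[-0.024, 0, 0], 0, -1]]}}

```text
time: 13.22
tcp_pos: [0.5275, -0.0704, 0.0492]
eef_rot: [2.214, 2.229, -0.0]
ft_force: [-1.1, 2.1, 0.3]
grip_width: 0.0005
finger_force: 1.1
```

```bash
cat > gap.py <<'E'
from h import *
from plant import optics,monitor
c=optics.read_camera("top"); h=hsv(c);H,S,V=h[...,0],h[...,1],h[...,2]
s=monitor.read_state(); print("t",round(s["time"],2),s["tcp_pos"].round(5),s["ft_force"].round(2))
f=c["frame"][:,:,::-1][268:318,400:530]; cv2.imwrite("pics/gap_%d.png"%int(s["time"]*10),cv2.resize(f,None,fx=6,fy=6))
B=np.zeros(H.shape,bool);B[280:306,400:482]=1
k=(H>12)&(H<28)&(S>165)&(V>90)&B
cols=[int(k[:,x].sum()) for x in range(430,482)];print(cols)
print([tuple(int(v) for v in c["frame"][293,x]) for x in range(470,492)])
E
python3 gap.py
```

```text
t 13.28 [ 0.52744 -0.07078  0.04922] [-0.08  1.82  0.45]
[0, 1, 0, 0, 0, 0, 1, 0, 0, 2, 0, 0, 0, 4, 18, 17, 16, 18, 18, 16, 15, 15, 15, 15, 15, 15, 15, 15, 15, 15, 15, 12, 3, 0, 14, 26, 26, 26, 26, 6, 0, 0, 0, 0, 0, 0, 0, 0, 0, 0, 0, 0]
[(71, 32, 19), (81, 41, 26), (76, 40, 22), (78, 43, 25), (77, 42, 19), (81, 43, 28), (80, 39, 24), (84, 44, 24), (84, 40, 24), (36, 17, 4), (34, 23, 8), (37, 23, 14), (38, 21, 14), (42, 24, 22), (43, 28, 18), (44, 28, 15), (40, 29, 19), (50, 34, 14), (114, 73, 43), (181, 119, 72), (180, 119, 68), (177, 117, 68)]
```

```bash
python3 - <<'E'
from h import *
c=pickle.load(open("top3.pkl","rb"))
for u,z in((461.5,.069),(461.5,.056),(487.8,.044),(487.8,.056)): print(u,z,(plane(c,u,293,z)[:2]-O)@CX)
E
```

```text
461.5 0.069 0.06027087094876934
461.5 0.056 0.06391064104047485
487.8 0.044 0.11083560303738482
487.8 0.056 0.10688848296674
```

Call:
{"fn": "servo_tool", "kwargs": {"increments": [[[-0.003, 0, 0], 0, -1], [[-0.006, 0, 0], 0, -1], [[-0.009, 0, 0], 0, -1], [[-0.012, 0, 0], 0, -1], [[-0.015, 0, 0], 0, -1], [[-0.018, 0, 0], 0, -1], [[-0.021, 0, 0], 0, -1], [[-0.024, 0, 0], 0, -1], [[-0.027, 0, 0], 0, -1], [[-0.03, 0, 0], 0, -1], [[-0.032, 0, 0], 0, -1], [[-0.034, 0, 0], 0, -1]]}}

```text
time: 14.78
tcp_pos: [0.5277, -0.1043, 0.0492]
eef_rot: [2.214, 2.229, 0.0]
ft_force: [-0.2, 3.3, 1.1]
grip_width: 0.0004
finger_force: 1.5
```

```bash
python3 gap.py; ls pics/gap*
```

```text
t 14.82 [ 0.52771 -0.10458  0.04923] [0.71 2.37 0.53]
[0, 0, 0, 0, 0, 0, 0, 0, 0, 0, 0, 0, 0, 0, 1, 0, 0, 1, 0, 1, 0, 0, 0, 0, 0, 0, 0, 0, 0, 0, 0, 0, 0, 0, 14, 26, 26, 26, 26, 19, 14, 15, 15, 15, 15, 15, 15, 15, 15, 15, 15, 15]
[(177, 127, 50), (182, 132, 55), (182, 133, 52), (181, 128, 50), (178, 126, 47), (181, 133, 52), (176, 126, 48), (184, 137, 58), (181, 130, 54), (179, 131, 54), (178, 127, 48), (185, 133, 61), (173, 120, 45), (178, 127, 50), (177, 126, 51), (176, 130, 49), (174, 121, 45), (176, 125, 48), (179, 126, 59), (181, 122, 70), (176, 114, 66), (180, 118, 66)]
pics/gap_132.png
pics/gap_148.png
```

View pics/gap_148.png

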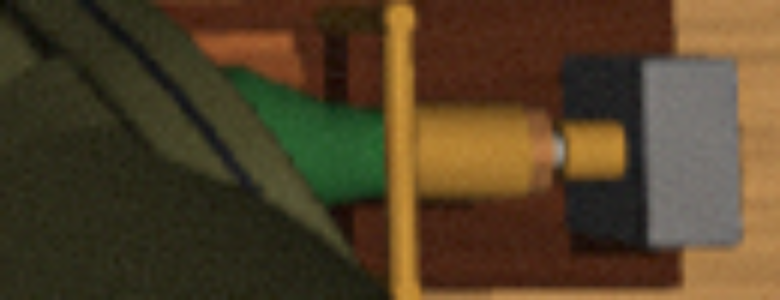

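The cap end is now at about column 489, right by the cork disc (489–492). The spring rod is still visible at 492–494, so the buffer isn't compressed yet. From here I'll use fine steps.

Call:
{"fn": "servo_tool", "kwargs": {"increments": [[[-0.0005, 0, 0], 0, -1], [[-0.001, 0, 0], 0, -1], [[-0.0015, 0, 0], 0, -1], [[-0.002, 0, 0], 0, -1], [[-0.0025, 0, 0], 0, -1], [[-0.003, 0, 0], 0, -1], [[-0.0035, 0, 0], 0, -1]]}}

```text
time: 15.7
tcp_pos: [0.5277, -0.1077, 0.0492]
eef_rot: [2.214, 2.229, 0.0]
ft_force: [-0.9, 3.8, 0.6]
grip_width: 0.0004
finger_force: 1.7
```

```bash
cat > gap2.py <<'E'
from h import *
from plant import optics,monitor
F=[]
for i in range(3):
    c=optics.read_camera("top"); s=monitor.read_state(); F.append(c["frame"].astype(float)); print(round(s["time"],2),s["tcp_pos"].round(5),s["ft_force"].round(2),s["finger_force"])
a=np.mean(F,0)[288:298].mean(0); print([(x,*[int(v) for v in a[x]]) for x in range(484,498)])
np.save("avg.npy",np.mean(F,0))
E
python3 gap2.py; python3 - <<'E'
import cv2
a=cv2.imread("pics/gap_148.png");a=cv2.resize(a,(130,50),interpolation=cv2.INTER_AREA)[20:30].mean(0)[:,::-1]
print([(x,*[int(v) for v in a[x-400]]) for x in range(484,498)])
E
```

```text
15.75 [ 0.52771 -0.10779  0.04922] [-0.88  4.22  1.39] 1.6639536246657372
15.8 [ 0.52772 -0.10781  0.04922] [-0.75  3.34  2.4 ] 1.5506537072360516
15.85 [ 0.52773 -0.10779  0.04922] [0.32 2.58 0.87] 1.5355643816292286
[(484, 168, 120, 48), (485, 166, 119, 47), (486, 167, 119, 47), (487, 166, 119, 46), (488, 166, 120, 47), (489, 166, 119, 46), (490, 156, 110, 47), (491, 149, 98, 56), (492, 149, 98, 57), (493, 147, 97, 56), (494, 148, 102, 48), (495, 153, 110, 43), (496, 153, 111, 44), (497, 152, 109, 42)]
[(484, 167, 119, 47), (485, 166, 119, 47), (486, 167, 120, 47), (487, 165, 118, 47), (488, 156, 108, 49), (489, 150, 99, 55), (490, 149, 97, 56), (491, 145, 97, 56), (492, 114, 87, 63), (493, 100, 86, 65), (494, 116, 85, 40), (495, 148, 106, 42), (496, 153, 109, 43), (497, 152, 109, 43)]
```

```bash
python3 - <<'E'
from h import *
for n in("c0.pkl","top2.pkl","top3.pkl"):
    c=pickle.load(open(n,"rb")); c=c.get("top",c); a=c["frame"][288:298].astype(float).mean(0); print([(x,*[int(v) for v in a[x]]) for x in range(484,498)])
E
```

```text
[(484, 37, 23, 13), (485, 35, 24, 12), (486, 35, 23, 13), (487, 42, 27, 16), (488, 95, 61, 35), (489, 133, 87, 49), (490, 135, 88, 50), (491, 128, 83, 47), (492, 92, 80, 64), (493, 83, 74, 61), (494, 100, 71, 30), (495, 135, 94, 35), (496, 134, 95, 37), (497, 134, 96, 37)]
[(484, 44, 27, 14), (485, 42, 28, 16), (486, 40, 25, 14), (487, 49, 32, 18), (488, 109, 71, 41), (489, 153, 101, 58), (490, 151, 99, 55), (491, 146, 95, 55), (492, 105, 89, 72), (493, 95, 87, 71), (494, 115, 82, 37), (495, 152, 107, 40), (496, 155, 112, 45), (497, 152, 109, 43)]
[(484, 45, 28, 17), (485, 42, 28, 15), (486, 44, 29, 17), (487, 50, 32, 21), (488, 110, 71, 41), (489, 152, 101, 57), (490, 154, 102, 58), (491, 146, 96, 55), (492, 106, 90, 73), (493, 97, 87, 72), (494, 114, 80, 33), (495, 154, 108, 42), (496, 154, 111, 44), (497, 152, 109, 43)]
```

Call:
{"fn": "servo_tool", "kwargs": {"increments": [[[-0.0002, 0, 0], 0, -1], [[-0.0004, 0, 0], 0, -1], [[-0.0006, 0, 0], 0, -1], [[-0.0008, 0, 0], 0, -1], [[-0.001, 0, 0], 0, -1]]}}

```text
time: 16.48
tcp_pos: [0.5277, -0.1087, 0.0492]
eef_rot: [2.214, 2.229, -0.0]
ft_force: [-0.6, 3.3, 1.2]
grip_width: 0.0006
finger_force: 1.7
```

```bash
cat > f.py <<'E'
from plant import optics,monitor
import numpy as np
F=[];P=[];G=[]
for i in range(6):
    optics.read_camera("top"); s=monitor.read_state(); F.append(s["ft_force"]);P.append(s["tcp_pos"]);G.append(s["finger_force"])
print(round(s["time"],2),np.mean(F,0).round(2),np.std(F,0).round(2),np.mean(P,0).round(5),np.round(G,2))
E
python3 f.py
```

```text
16.77 [-0.59  3.18  0.79] [0.55 0.4  0.53] [ 0.52773 -0.10875  0.04922] [1.72 1.67 1.67 1.66 1.66 1.65]
```

Call:
{"fn": "servo_tool", "kwargs": {"increments": [[[-0.0001, 0, 0], 0, -1], [[-0.0002, 0, 0], 0, -1], [[-0.0003, 0, 0], 0, -1], [[-0.0004, 0, 0], 0, -1]]}}

```text
time: 17.27
tcp_pos: [0.5277, -0.1091, 0.0492]
eef_rot: [2.214, 2.229, -0.0]
ft_force: [-1.0, 3.7, 0.3]
grip_width: 0.0006
finger_force: 1.7
```

Call:
{"fn": "servo_tool", "kwargs": {"increments": [[[-0.0001, 0, 0], 0, -1], [[-0.0002, 0, 0], 0, -1], [[-0.0003, 0, 0], 0, -1]]}}

```text
time: 17.65
tcp_pos: [0.5277, -0.1092, 0.0492]
eef_rot: [-2.213, -2.229, -0.0]
ft_force: [-1.2, 3.4, 1.2]
grip_width: 0.0002
finger_force: 2.2
```

Call:
{"fn": "servo_tool", "kwargs": {"increments": [[[-0.0001, 0, 0], 0, -1], [[-0.0001, 0, 0], 0, -1]]}}

```text
time: 17.9
tcp_pos: [0.5277, -0.1092, 0.0492]
eef_rot: [-2.213, -2.229, -0.0]
ft_force: [-1.3, 4.3, 0.6]
grip_width: 0.0004
finger_force: 2.5
```

```bash
python3 f.py
```

```text
18.2 [-0.9   4.97  1.12] [0.35 0.39 0.65] [ 0.52772 -0.10921  0.04922] [2.51 2.51 2.51 2.51 2.51 2.51]
```

Call:
{"fn": "servo_tool", "kwargs": {"increments": [[[-0.0001, 0, 0], 0, -1], [[-0.0002, 0, 0], 0, -1], [[-0.0003, 0, 0], 0, -1], [[-0.0003, 0, 0], 0, -1]]}}

```text
time: 18.7
tcp_pos: [0.5277, -0.1092, 0.0492]
eef_rot: [-2.213, -2.229, -0.001]
ft_force: [-1.0, 5.2, 1.0]
grip_width: 0.0004
finger_force: 2.7
```

```bash
python3 f.py
```

```text
19.0 [-0.8   5.69  1.3 ] [0.73 0.53 0.5 ] [ 0.52772 -0.10924  0.04922] [2.74 2.74 2.75 2.74 2.74 2.74]
```

Call:
{"fn": "servo_tool", "kwargs": {"increments": [[[-0.0001, 0, 0], 0, -1], [[-0.0002, 0, 0], 0, -1], [[-0.0003, 0, 0], 0, -1], [[-0.0004, 0, 0], 0, -1], [[-0.0005, 0, 0], 0, -1]]}}

```text
time: 19.62
tcp_pos: [0.5277, -0.1092, 0.0492]
eef_rot: [-2.212, -2.23, -0.002]
ft_force: [-1.3, 6.6, 1.5]
grip_width: 0.0007
finger_force: 3.2
```

```bash
python3 f.py
```

```text
19.93 [-1.33  6.01  0.97] [0.38 0.43 0.37] [ 0.52773 -0.10928  0.04924] [3.16 3.15 3.15 3.15 3.15 3.15]
```

Call:
{"fn": "servo_tool", "kwargs": {"increments": [[[-0.0002, 0, 0], 0, -1], [[-0.0004, 0, 0], 0, -1], [[-0.0006, 0, 0], 0, -1], [[-0.0008, 0, 0], 0, -1], [[-0.001, 0, 0], 0, -1], [[-0.001, 0, 0], 0, -1], [[-0.001, 0, 0], 0, -1]]}}

```text
time: 20.8
tcp_pos: [0.5277, -0.1093, 0.0492]
eef_rot: [-2.211, -2.23, -0.003]
ft_force: [-2.2, 7.4, 2.8]
grip_width: 0.0004
finger_force: 4.0
```

```bash
python3 f.py
```

```text
21.1 [-1.25  7.7   1.72] [0.46 0.24 0.63] [ 0.52773 -0.10934  0.04924] [3.96 3.97 3.96 3.96 3.96 3.96]
```

Call:
{"fn": "servo_tool", "kwargs": {"increments": [[[-0.0001, 0, 0], 0, -1], [[-0.0002, 0, 0], 0, -1], [[-0.0002, 0, 0], 0, -1], [[-0.0002, 0, 0], 0, -1], [[-0.0002, 0, 0], 0, -1], [[-0.0002, 0, 0], 0, -1]]}}

```text
time: 21.85
tcp_pos: [0.5277, -0.1093, 0.0493]
eef_rot: [-2.21, -2.23, -0.003]
ft_force: [-2.0, 7.5, 1.4]
grip_width: 0.0005
finger_force: 4.1
```

Call:
{"fn": "servo_tool", "kwargs": {"increments": [[[0.0005, 0, 0], 0, -1], [[0.001, 0, 0], 0, -1], [[0.0015, 0, 0], 0, -1], [[0.002, 0, 0], 0, -1], [[0.0025, 0, 0], 0, -1], [[0.003, 0, 0], 0, -1], [[0.005, 0, 0], 0, -1], [[0.01, 0, 0], 0, -1], [[0.025, 0, 0], 0, -1], [[0.05, 0, 0], 0, -1], [[0.06, 0, -0.03], 0, -1], [[0.06, 0, -0.08], 0, -1]]}}

```text
time: 23.35
tcp_pos: [0.5263, -0.0489, 0.1291]
eef_rot: [-2.207, -2.231, 0.003]
ft_force: [-0.2, -1.3, 0.4]
grip_width: -0.0
finger_force: 0.0
```

```bash
python3 gap2.py; python3 - <<'E'
import numpy as np,cv2
a=np.load("avg.npy")[250:335,310:540,::-1]; cv2.imwrite("pics/fin.png",cv2.resize(a,None,fx=3.4,fy=3.4))
E
```

```text
23.4 [ 0.52982 -0.04928  0.13523] [-0.51  0.07  4.27] 0.0
23.45 [ 0.53015 -0.04971  0.13324] [ 1.24 -0.46 -0.22] 0.0
23.5 [ 0.52897 -0.05035  0.13134] [-0.11 -0.8  -1.41] 0.0
[(484, 163, 117, 46), (485, 163, 116, 46), (486, 163, 116, 45), (487, 163, 116, 46), (488, 163, 117, 46), (489, 162, 116, 45), (490, 162, 116, 45), (491, 153, 106, 48), (492, 146, 96, 55), (493, 145, 95, 56), (494, 145, 96, 56), (495, 145, 101, 45), (496, 148, 106, 41), (497, 149, 106, 42)][ WARN:0@0.062] global loadsave.cpp:1063 imwrite_ Unsupported depth image for selected encoder is fallbacked to CV_8U.
```

View pics/fin.png

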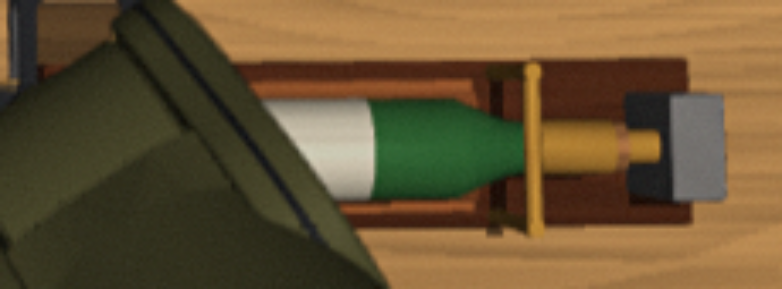

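The bottle lies straight in the groove with its neck under the bar. Its cap, at about column 491, is against the pressed-in cork disc (492–495), and the fingers are clear. I'll let the arm settle and hand in.

Call:
{"fn": "servo_tool", "kwargs": {"increments": [[[0, 0, 0], 0, -1], [[0, 0, 0], 0, -1], [[0, 0, 0], 0, -1], [[0, 0, 0], 0, -1]]}}

```text
time: 24.0
tcp_pos: [0.5271, -0.0515, 0.1287]
eef_rot: [-2.213, -2.229, 0.001]
ft_force: [0.3, -0.2, 0.1]
grip_width: 0.0004
finger_force: 0.0
```

```bash
python3 -c "
from plant import order
print(order.close_job())"
```

```text
the job is handed in; nothing more can be done
None
```

The bottle is lying in the cradle's groove with its cap on the pressed-in buffer, held home for about 1 s at roughly 5.5 N above the sliding force, and the job was handed in at about 24 s; no verdict came back.

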